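Push the screw carton between two bins onto the weighing plate

TASK

Push the flat cardboard carton of screws along the counter, lengthwise through the narrow gap between the two fixed picking bins, and on until the whole carton stands on the square steel weighing plate beyond. Only push it: it must stay flat on the counter the whole way, never lifted or tipped, and be left at rest. Leave the other things on the counter alone.

Things in the scene. Friction and masses are not known exactly. Their poses are not given: they have to be found in the camera images.
- carton: flat closed cardboard carton of screws, 64 mm wide (its x), 92 mm long (its y), 40 mm high, 0.3 to 0.65 kg, loose on the counter to the robot's right of the gap, its y axis within 0.35 rad of the gap's; origin at the centre of its underside. Slides flat when pushed with a few newtons
- gate: two equal picking bins screwed to the counter, a straight gap between them. Origin: on the counter, mid-gap; y axis along the gap in the direction of the push (to the robot's left), x across. Gap 72 mm wide (x -36 to 36), 104 mm long (y -52 to 52), vertical corners rounded 7 mm. Bins: 36 to 136 mm either side in x, 55 mm tall, immovable
- plate: square steel weighing plate, 130 x 130 mm, let into the counter level with it (no step) in line with the gap on the robot's left, its centre 150 to 180 mm beyond the middle of the gap; origin at its centre, axes along its sides (nearly those of the gap)
- corner_a (a point): bottom corner of the carton towards its own +x, +y
- corner_b (a point): bottom corner of the carton towards its own +x, -y
- corner_c (a point): bottom corner of the carton towards its own -x, +y
- corner_d (a point): bottom corner of the carton towards its own -x, -y
- oil: bystander, to be left alone: loose squeeze bottle, 44 mm across, 110 mm tall; origin at the centre of its underside
- tape: bystander, to be left alone: loose roll of tape lying flat, 96 mm across, 24 mm high; origin at the centre of its underside
- bolt: bystander, to be left alone: loose steel hexagon bolt standing on its head, head 36 mm across, 73 mm tall; origin at the centre of its underside
- nut: bystander, to be left alone: loose large steel nut lying flat, 44 mm across, 18 mm high; origin at the centre of its underside
- tallbox: bystander, to be left alone: another loose carton, standing on end, 45 x 65 mm and 100 mm tall; not the one to push; origin at the centre of its underside
- driver: bystander, to be left alone: loose screwdriver lying on the counter, 190 mm long, under 40 mm thick; origin near its middle, its own x axis runs from handle to tip
- tin: bystander, to be left alone: loose flat aluminium tin, 60 x 90 mm, 22 mm high; origin at the centre of its underside

How it is judged:
By the outcome, as a careful person would: the job done as asked, in the order asked, and still so for the second after the job is handed in, with the robot touching nothing.
It also fails if it takes over 72 s, if anything falls off the work surface, if the arm or the gripper's body presses on something with over 40 N, if the wrist force passes 120 N, or if a joint passes its speed limit or range.

ROBOT

A 7-joint arm with a two-finger parallel gripper is mounted at the origin on the work surface. World frame = base frame: x ahead of the robot, y to its left, z up, the work surface at z = 0. Lengths are in m, angles in rad, forces in N, time in s.
With the tool pointing down it reaches from about 0.35 to 0.9 m from the base axis. Payload 8.1 kg.
Tool frame: the origin (TCP) lies midway between the tips of the shut fingers; the grasp point (between the pads) lies arm.grip_point_offset behind it (arm.grip_point_offset is the distance from the TCP to the grasp point, in m); y points along the fingers, z is the direction in which the jaws open and shut, and the axes are right-handed (so a half turn about y gives the same grasp; the last joint's range is limited). The gripper opens to 92 mm and grips with 3 to 60 N. Pads are 19 mm wide; open, the fingers measure 130 mm over their backs; the gripper's body (75 mm by 190 mm) begins 47 mm behind the grasp point.
Start: joints at [1.089, 0.434, 0.025, 1.573, -0.012, 1.134, -0.075], TCP at [0.231, -0.581, 0.227] pointing down, gripper open.
Joint ranges: [-2.62, 2.62], [-0.44, 2.09], [-1.27, 1.32], [0.08, 2.57], [-1.32, 4.46], [0.12, 2], [-2.74, 2.74]. Speed limits (rad/s): [2.22, 2.22, 3.01, 3.01, 3.14, 3.14, 3.14].

INTERFACE

Orientations are given as a rotation vector (axis times angle).
In Python, from cell import arm, get_image, camera_info gives the robot as it stands.
- The arm moves only by the tool carry_out, never from a script. Its argument "steps" is one flat list of numbers, 5 for each row, row after row: the opening, from 0 (shut) to 1 (fully open), then the shift along the world's x, y, z in units of 0.1 m (1.0 is 0.1 m), then the turn about the world's z in units of 45 degrees (1.0 is 45 degrees). In form: [hand, dx, dy, dz, spin, hand, dx, dy, dz, spin, ...]. A call has 1 to 12 rows; each row is the pose to reach, as a shift and turn from the pose commanded when the call began; what a row does not reach only later rows make up. A row lasts 1/10 s, in which the tool goes at most 50 mm and 8.59 degrees, less where a joint would pass 70% of its speed; a pose out of reach is approached as far as the arm can. A call with a number of a shift or a turn outside -1 to 1 is refused whole. A call with a gripper value outside its range is refused whole. The fingers move at their own pace and stop on an object; "grip_force" is the grip in N (left out, the last holds). Time passes only in rows, so rows that repeat a pose let the fingers close. It gives the time, the measured TCP pose, the force and the opening at its end, in the units of the state.
- arm.observe(): the state, without advancing time (a new reading comes with each control period).
- get_image(name): name is "scene" or "top"; returns (picture, depth): 480x640x3 uint8, red, green, blue; 480x640 float32, m along the optical axis (not along the pixel's ray), 0 where there is no reading.
- camera_info(name): a dict with "fovy" (degrees; the focal length in pixels is half the picture's height over the tangent of half this angle, whatever the lens; pixels are square), "cx", "cy" (the principal point, pixels), "R" (3x3) and "t" (3): a world point X has camera coordinates R X + t. Camera axes: x right, y down, z forward; pixel columns grow to the right and rows downward; lengths in m; the calibration is good to about 2 mm. A picture is of the moment at which its call begins. camera_info takes no time and is no camera call.
- arm.sign_off(): hands the job in, once; it reports no verdict.
The state is a dict: "clock": time; "joints": joint angles; "dq": joint speeds; "joint_efforts": joint torques, N m; "position": TCP position; "ee_rot": TCP orientation; "force": force on the tool from outside, world axes, zero at the start; "ft_torque": the same for the moment, N m; "width": opening from 0.0 (shut) to 1.0 (fully open).
Only numpy, scipy, OpenCV 4.12 (cv2) and the standard library are available. Lean on these libraries where they do the work, as an engineer would, in place of code of your own. Each camera call takes 0.05 s, during which the arm holds its last target. There are 200 camera calls.

## Working session

There is one attempt and no reset: what is moved stays moved. The work goes in short steps, Python scripts to look and compute and a tool call to move; the robot and the scene stay as the last step left them, time stands still between calls to the robot, and variables do not carry over. Pictures are saved under pics/ and viewed, about 8 in all and at most 12, crops included, and the job is handed in when it is done.

Besides the shell and the picture viewer there is one more tool, called after ">>>" as name(argument=value, ...), one argument or row to a line, values as JSON. carry_out: Moves the arm, as the interface text tells. Shifts and turns lie within -1 to 1; 1 stands for 0.1 m of shift or 45 degrees of turn. Its arguments: {"type":"object","properties":{"steps":{"type":"array","items":{"type":"number"}},"grip_force":{"type":"number"}},"required":["steps"]}

```bash
mkdir -p pics; ls; python3 - <<'E'
from cell import arm,get_image,camera_info
import cv2
for n in("top","scene"):
    p,d=get_image(n); cv2.imwrite(f"pics/{n}0.png",p[:,:,::-1]); c=camera_info(n); print(n,c)
print(arm.observe(), arm.grip_point_offset)
E
```

```text
pics
top {'fovy': 43.15904165354782, 'cx': 318.1469098290149, 'cy': 234.2635409536836, 'R': array([[-0.01838252, -0.99981804, -0.00509586],
       [-0.98850413,  0.01893904, -0.15000298],
       [ 0.1500722 ,  0.00227985, -0.98867241]]), 't': array([0.10047249, 0.58823349, 1.01830435])}
scene {'fovy': 51.95133733819174, 'cx': 317.67311860392914, 'cy': 244.81482956962876, 'R': array([[-0.86060615,  0.50912927, -0.01201826],
       [ 0.39821224,  0.65803189, -0.63907828],
       [-0.31746506, -0.55478052, -0.7690478 ]]), 't': array([ 0.45496527, -0.26955293,  1.06240057])}
{'clock': 0.1, 'joints': array([ 1.08941163,  0.43514233,  0.02497815,  1.57399088, -0.01158785,
        1.1339988 , -0.07512967]), 'dq': array([-6.52035476e-04, -6.60620201e-04,  1.20976087e-03, -1.75234606e-03,
        1.46876443e-05,  7.54979251e-04, -7.02895484e-04]), 'joint_efforts': array([ 2.59174711e-03, -6.69121671e+01,  9.87652279e-01, -3.15147364e+01,
       -6.05332595e-02,  3.74331535e-02,  4.63014101e-05]), 'position': array([ 0.2308982 , -0.58029995,  0.22603621]), 'ee_rot': array([-0.3864499 ,  2.01578868, -2.01304759]), 'force': array([-0.01241309,  0.60146138,  0.20457345]), 'ft_torque': array([ 0.00349453,  0.00670839, -0.03967259]), 'width': 0.9961950419733563} 0.0188
```

View pics/top0.png

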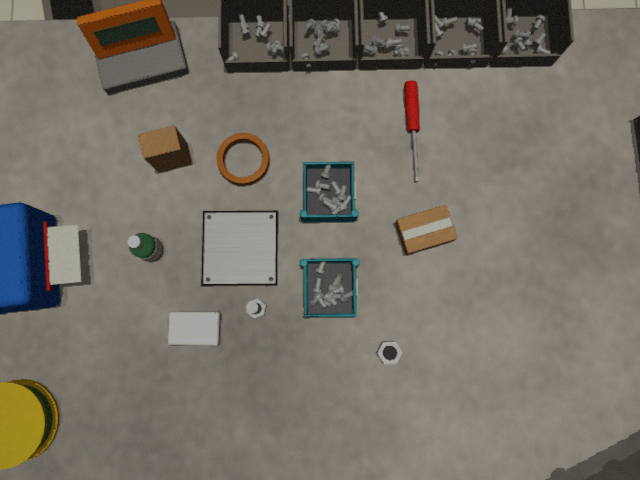

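View pics/scene0.png

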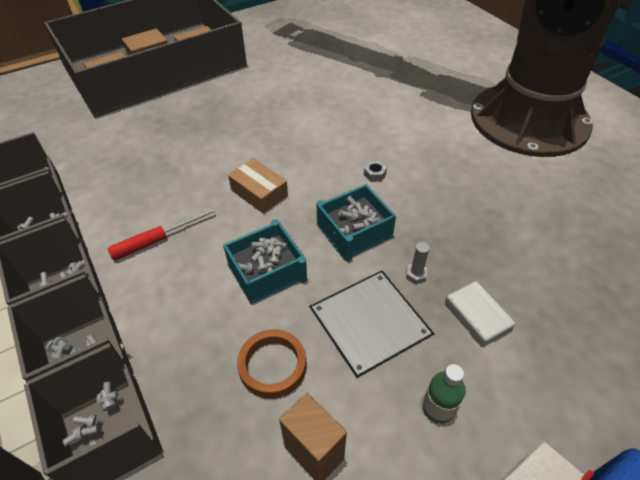

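The top view shows the carton at about (427,229), the bins at (330,190) and (330,288), and the plate at (240,248). +y is to the left and +x is up. Next I'll measure from the depth image and an enlarged crop.

```bash
cat > h.py <<'E'
import numpy as np,cv2
from cell import arm,get_image,camera_info
def cam(n="top"):
    c=camera_info(n); return c,240/np.tan(np.radians(c["fovy"])/2)
def ray(u,v,z,n="top"):
    c,f=cam(n); d=c["R"].T@np.array([(u-c["cx"])/f,(v-c["cy"])/f,1]); o=-c["R"].T@c["t"]
    return (o+d*(z-o[2])/d[2])[:2]
def cloud(dep,n="top"):
    c,f=cam(n); v,u=np.mgrid[:480,:640]
    P=np.stack([(u-c["cx"])/f*dep,(v-c["cy"])/f*dep,dep],-1)
    return (P-c["t"])@c["R"]
def proj(X,n="top"):
    c,f=cam(n); p=c["R"]@np.array(X)+c["t"]; return p[0]/p[2]*f+c["cx"],p[1]/p[2]*f+c["cy"]
def rect(W,box,z0,z1):
    x0,y0,x1,y1=box; Q=W[y0:y1,x0:x1].reshape(-1,3); Q=Q[(Q[:,2]>z0)&(Q[:,2]<z1)]
    r=cv2.minAreaRect((Q[:,:2]*1000).astype(np.float32)); return r,len(Q),np.median(Q[:,2])
E
python3 - <<'E'
from h import *
p,d=get_image("top"); W=cloud(d); np.save("W.npy",W)
for n,b in(("carton",(385,195,470,265)),("binU",(292,150,368,232)),("binL",(292,245,368,328))):
    r,k,z=rect(W,b,.03,.07); print(n,np.round(r[0],1),np.round(r[1],1),round(r[2],1),k,z)
for q in((203,211),(277,211),(277,285),(203,285)): print("plate",ray(*q,0))
print("counter z",np.median(W[380:420,200:300,2]), "plate z",np.median(W[230:270,220:260,2]))
cv2.imwrite("pics/c1.png",cv2.resize(p[145:335,190:470,::-1],None,fx=2.85,fy=2.85,interpolation=cv2.INTER_CUBIC))
E
```

```text
carton [ 597.1 -102.2] [64.4 92.7] 15.5 1917 0.040775780512209446
binU [667.7  69.2] [101.6 100.8] 89.2 2236 0.04190640742046331
binL [496.6  70.6] [ 99.9 102. ] 0.1 2219 0.042304312539522715
plate [0.64409869 0.3003923 ]
plate [0.64146416 0.16431417]
plate [0.50566003 0.16542898]
plate [0.508162   0.29901916]
counter z 0.0006317590535816585 plate z 0.0014264960024698925
```

View pics/c1.png

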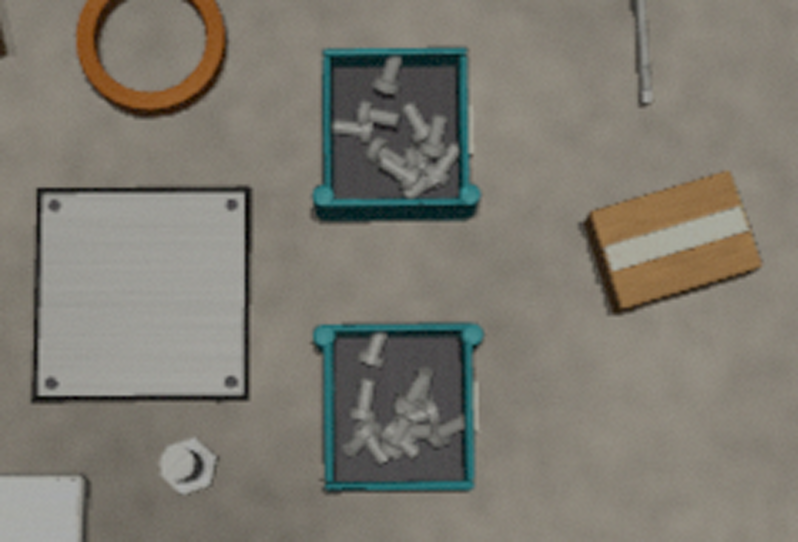

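The crop agrees with the depth result: carton yaw is about +15.5°, the gap lies along +y at x≈0.582, and the plate centre is near (0.575, 0.232). Plan: hold two fingers nearly shut with the jaw axis parallel to the rear face, and steer with that line contact. First I need the tool yaw and the approach numbers.

```bash
python3 - <<'E'
from h import *
from scipy.spatial.transform import Rotation as R
s=arm.observe(); M=R.from_rotvec(s["ee_rot"]).as_matrix(); print(M.round(3)); p=s["position"]
print("jaw yaw",np.degrees(np.arctan2(M[1,2],M[0,2])))
W=np.load("W.npy")
# gap walls: rim points facing the gap
for b,f in(((292,150,368,232),np.min),((292,245,368,328),np.max)):
    Q=W[b[1]:b[3],b[0]:b[2]].reshape(-1,3);Q=Q[(Q[:,2]>.045)&(Q[:,2]<.06)]
    for y in(.03,.05,.07,.09,.11): 
        k=Q[abs(Q[:,1]-y)<.006]; print(y,f(k[:,0]).round(4) if len(k) else None, end="; ")
    print(np.percentile(Q[:,1],[1,99]))
print("to approach", np.array([.6155,-.170,.018])-p)
E
```

```text
[[-0.929 -0.001  0.37 ]
 [-0.37   0.001 -0.929]
 [ 0.    -1.    -0.001]]
jaw yaw -68.30150003407888
0.03 0.6173; 0.05 0.6174; 0.07 0.618; 0.09 0.618; 0.11 0.6185; [0.02107287 0.11865922]
0.03 0.5466; 0.05 0.5449; 0.07 0.5452; 0.09 0.5455; 0.11 0.5459; [0.0217138  0.11973879]
to approach [ 0.3845693   0.41036049 -0.20812473]
```

>>> carry_out(
  steps=[0.22, 1, 1, 0, 0.45, 0.22, 1, 1, 0, 0.45, 0.22, 1, 1, 0, 0.45, 0.22, 1, 1, 0, 0.45],
)

```text
clock: 0.55
position: [0.3369, -0.4752, 0.2268]
ee_rot: [-0.693, 1.788, -1.785]
force: [0.5, -0.3, 0.3]
width: 0.703
```

>>> carry_out(
  steps=[0.22, 1, 1, 0, 0.45, 0.22, 1, 1, 0, 0.45, 0.22, 1, 1, 0, 0.45, 0.22, 1, 1, 0, 0.45],
)

```text
clock: 0.95
position: [0.436, -0.3751, 0.2268]
ee_rot: [-0.942, 1.55, -1.548]
force: [0.5, 0.2, -0.6]
width: 0.355
```

>>> carry_out(
  steps=[0.22, 1, 1, 0, 0.45, 0.22, 1, 1, 0, 0.45, 0.22, 1, 1, 0, 0.45, 0.22, 1, 1, 0, 0.45],
)

```text
clock: 1.35
position: [0.5351, -0.2749, 0.2266]
ee_rot: [-1.145, 1.299, -1.297]
force: [-0.3, 0.2, 0.2]
width: 0.218
```

>>> carry_out(
  steps=[0.22, 0.84, 1, -0.8, 0.51, 0.22, 0.84, 1, -0.8, 0.51, 0.22, 0.84, 1, -0.8, 0.51, 0.22, 0.84, 1, -0.8, 0.51, 0.22, 0.84, 1, -0.8, 0.51],
)

```text
clock: 1.85
position: [0.6146, -0.1804, 0.1453]
ee_rot: [-1.325, 1.011, -1.007]
force: [-0.6, -1.0, 1.2]
width: 0.219
```

>>> carry_out(
  steps=[0.22, 0, 0, -0.4, 0, 0.22, 0, 0, -0.8, 0, 0.22, 0, 0, -1, 0, 0.22, 0, 0, -1, 0],
)

```text
clock: 2.25
position: [0.6121, -0.1834, 0.0443]
ee_rot: [-1.327, 1.016, -1.01]
force: [-0.8, 0.6, 0.1]
width: 0.217
```

>>> carry_out(
  steps=[0.22, 0, 0, -0.15, 0, 0.22, 0, 0, -0.28, 0, 0.22, 0, 0, -0.28, 0, 0.22, 0, 0, -0.28, 0],
)

```text
clock: 2.65
position: [0.6152, -0.1809, 0.019]
ee_rot: [-1.324, 1.009, -1.009]
force: [0.1, -0.5, 0.0]
width: 0.218
```

```bash
cat >> h.py <<'E'
from scipy.spatial.transform import Rotation as Ro
def state():
    s=arm.observe(); M=Ro.from_rotvec(s["ee_rot"]).as_matrix()
    print("tcp",s["position"].round(4),"jaw",np.degrees(np.arctan2(M[1,2],M[0,2])).round(2),"F",s["force"].round(1),s["clock"])
E
python3 - <<'E'
from h import *
state()
p,d=get_image("top"); cv2.imwrite("pics/c2.png",cv2.resize(p[145:335,230:510,::-1],None,fx=2.85,fy=2.85))
E
```

```text
tcp [ 0.6152 -0.1809  0.019 ] jaw 15.38 F [ 0.1 -0.5  0. ] 2.65
```

View pics/c2.png

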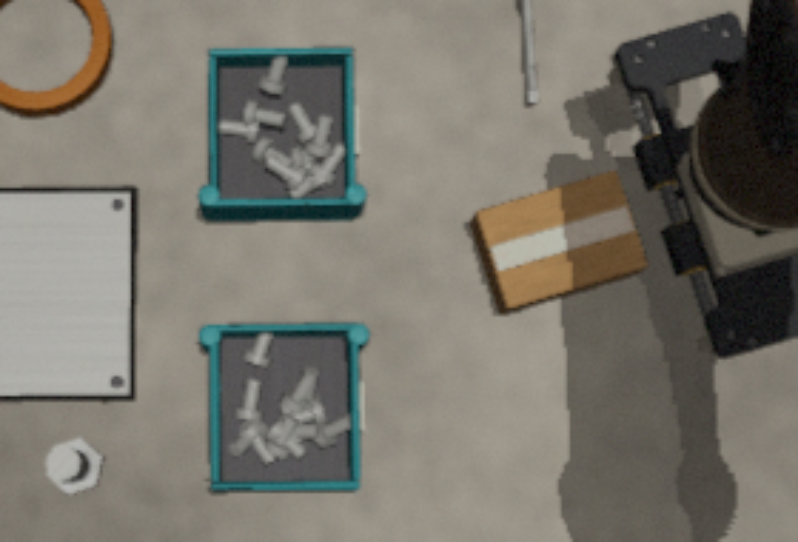

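The fingers are squarely behind the carton, with the jaw yaw matching at 15.4°. I'll shift sideways 4 mm to centre, then push straight along the carton's own axis.

>>> carry_out(
  steps=[0.22, 0.04, 0, 0, 0, 0.22, 0.026, 0.05, 0, 0, 0.22, 0.012, 0.1, 0, 0, 0.22, -0.002, 0.15, 0, 0, 0.22, -0.016, 0.2, 0, 0, 0.22, -0.03, 0.25, 0, 0, 0.22, -0.044, 0.3, 0, 0, 0.22, -0.058, 0.35, 0, 0, 0.22, -0.072, 0.4, 0, 0, 0.22, -0.086, 0.45, 0, 0, 0.22, -0.096, 0.484, 0, 0, 0.22, -0.096, 0.484, 0, 0],
)

```text
clock: 3.9
position: [0.6053, -0.1313, 0.0188]
ee_rot: [-1.324, 1.009, -1.008]
force: [0.2, 0.0, -0.2]
width: 0.217
```

```bash
cat >> h.py <<'E'
def carton(b):
    p,d=get_image("top"); W=cloud(d); Q=W[b[1]:b[3],b[0]:b[2]].reshape(-1,3); P=p[b[1]:b[3],b[0]:b[2]].reshape(-1,3).astype(int)
    k=(Q[:,2]>.034)&(Q[:,2]<.046); Q=Q[k]
    # keep the biggest connected blob
    m=np.zeros(480*640,np.uint8).reshape(480,640); mm=(W[...,2]>.034)&(W[...,2]<.046); m[b[1]:b[3],b[0]:b[2]]=mm[b[1]:b[3],b[0]:b[2]]
    m=cv2.morphologyEx(m,cv2.MORPH_OPEN,np.ones((3,3),np.uint8))
    n,l,st,_=cv2.connectedComponentsWithStats(m); i=1+np.argmax(st[1:,4]); r=cv2.minAreaRect((W[l==i][:,:2]*1000).astype(np.float32))
    print("carton",np.round(r[0],1),np.round(r[1],1),round(r[2],1),st[i,4]); return p
E
python3 - <<'E'
from h import *
state(); p=carton((350,200,470,265)); cv2.imwrite("pics/c3.png",cv2.resize(p[145:335,230:510,::-1],None,fx=2.85,fy=2.85))
E
```

```text
tcp [ 0.6053 -0.1313  0.0188] jaw 15.45 F [ 0.2  0.  -0.2] 3.9
carton [589.7 -74.4] [64.5 86.3] 15.7 1655
```

The carton is where predicted; its rear is partly hidden, which explains the short length. Now the steering arc.

>>> carry_out(
  steps=[0.22, -0.03, 0.043, 0, -0.04, 0.22, -0.058, 0.088, 0, -0.08, 0.22, -0.085, 0.135, 0, -0.12, 0.22, -0.11, 0.182, 0, -0.16, 0.22, -0.134, 0.229, 0, -0.2, 0.22, -0.156, 0.277, 0, -0.24, 0.22, -0.177, 0.326, 0, -0.28, 0.22, -0.196, 0.375, 0, -0.32, 0.22, -0.214, 0.425, 0, -0.36, 0.22, -0.214, 0.425, 0, -0.36],
)

```text
clock: 4.95
position: [0.5838, -0.0891, 0.0187]
ee_rot: [-1.203, 1.22, -1.219]
force: [-0.3, -1.0, 0.4]
width: 0.224
```

```bash
python3 - <<'E'
from h import *
state(); p=carton((345,200,470,265)); cv2.imwrite("pics/c4.png",cv2.resize(p[145:335,230:510,::-1],None,fx=2.85,fy=2.85))
E
```

```text
tcp [ 0.5838 -0.0891  0.0187] jaw -0.79 F [-0.3 -1.   0.4] 4.95
carton [584.8 -28.6] [81.  63.2] 89.0 1553
```

View pics/c4.png

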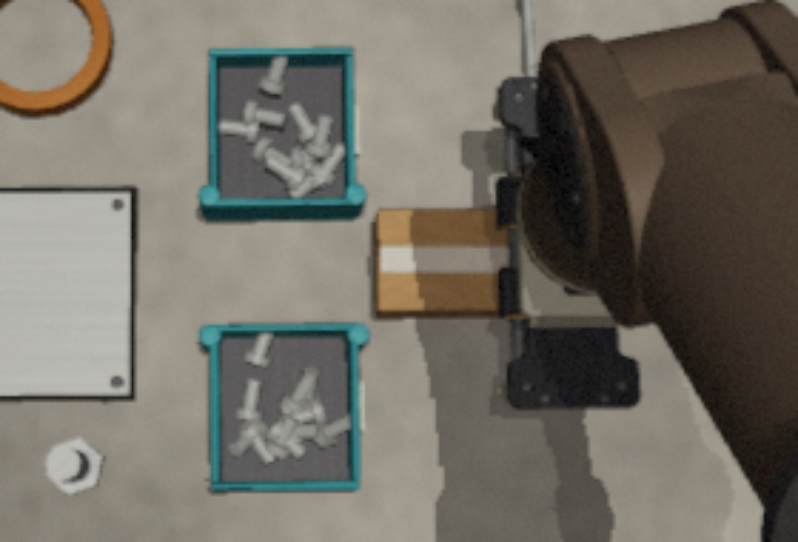

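The carton is now nearly parallel to the gap (yaw −1°), but about 3.5 mm too far in +x with only ±4 mm of clearance. I'll back off, go over, and nudge its +x side with the shut fingers at mid-length.

>>> carry_out(
  steps=[0.22, 0, -0.12, 0, 0, 0.22, 0, -0.2, 0, 0, 0.22, 0, -0.2, 0.5, 0, 0.22, 0, -0.2, 0.9, 0, 0, 0, -0.2, 0.9, 0, 0, 0.4, 0.2, 0.9, 0, 0, 0.68, 0.6, 0.9, 0, 0, 0.68, 0.6, 0.9, 0, 0, 0.68, 0.6, 0.9, 0],
)

```text
clock: 5.9
position: [0.6525, -0.0285, 0.108]
ee_rot: [-1.204, 1.218, -1.217]
force: [0.5, -1.2, 0.3]
width: 0.004
```

>>> carry_out(
  steps=[0, 0, 0, -0.45, 0, 0, 0, 0, -0.9, 0, 0, 0, 0, -0.9, 0, 0, 0, 0, -0.9, 0, 0, -0.05, 0, -0.9, 0, 0, -0.1, 0, -0.9, 0, 0, -0.1, 0, -0.9, 0],
)

```text
clock: 6.6
position: [0.6422, -0.03, 0.0206]
ee_rot: [-1.201, 1.218, -1.221]
force: [0.1, -0.2, 1.2]
width: 0.007
```

```bash
python3 - <<'E'
from h import *
state(); p=carton((345,215,450,265)); cv2.imwrite("pics/c5.png",cv2.resize(p[145:335,230:510,::-1],None,fx=2.85,fy=2.85))
E
```

```text
tcp [ 0.6422 -0.03    0.0206] jaw -0.8 F [ 0.1 -0.2  1.2] 6.6
carton [585.3   3.3] [62.6 17.3] 0.1 295
```

View pics/c5.png

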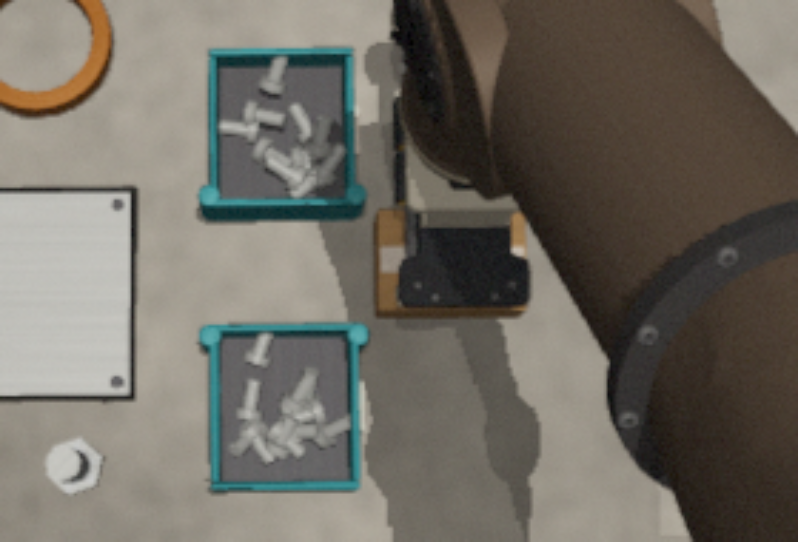

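>>> carry_out(
  steps=[0, -0.03, 0, 0, 0, 0, -0.05, 0, 0, 0, 0, -0.06, 0, 0, 0, 0, -0.07, 0, 0, 0, 0, -0.08, 0, 0, 0, 0, -0.09, 0, 0, 0, 0, -0.1, 0, 0, 0, 0, -0.1, 0, 0, 0],
)

```text
clock: 7.45
position: [0.6323, -0.0298, 0.0189]
ee_rot: [-1.202, 1.219, -1.22]
force: [2.3, 0.1, 1.3]
width: 0.005
```

```bash
python3 - <<'E'
from h import *
state(); p=carton((345,215,450,265)); cv2.imwrite("pics/c6.png",cv2.resize(p[205:265,330:430,::-1],None,fx=6,fy=6))
E
```

```text
tcp [ 0.6323 -0.0298  0.0189] jaw -0.8 F [2.3 0.1 1.3] 7.45
carton [581.9   2.9] [16.2 62.9] 88.3 283
```

>>> carry_out(
  steps=[0, 0.15, 0, 0, 0, 0, 0.15, 0, 0.4, 0, 0, 0.15, 0, 0.9, 0, 0, 0.15, -0.2, 0.9, 0, 0.22, -0.1, -0.6, 0.9, 0, 0.22, -0.5, -0.9, 0.9, 0, 0.22, -0.5, -0.9, 0.9, 0, 0.22, -0.5, -0.9, 0.9, 0],
)

```text
clock: 8.3
position: [0.5804, -0.121, 0.1085]
ee_rot: [-1.203, 1.223, -1.221]
force: [0.6, 0.2, -0.0]
width: 0.215
```

>>> carry_out(
  steps=[0.22, 0, 0, -0.4, 0, 0.22, 0, 0, -0.9, 0, 0.22, 0, 0, -0.9, 0, 0.22, 0, 0, -0.9, 0],
)

```text
clock: 8.7
position: [0.582, -0.1184, 0.0187]
ee_rot: [-1.204, 1.22, -1.217]
force: [1.3, 0.1, 1.7]
width: 0.222
```

```bash
python3 - <<'E'
from h import *
state(); p=carton((345,200,470,265)); cv2.imwrite("pics/c7.png",cv2.resize(p[145:335,230:510,::-1],None,fx=2.85,fy=2.85))
E
```

```text
tcp [ 0.582  -0.1184  0.0187] jaw -0.71 F [1.3 0.1 1.7] 8.7
carton [581.2 -34.2] [92.2 63.4] 89.0 1872
```

View pics/c7.png

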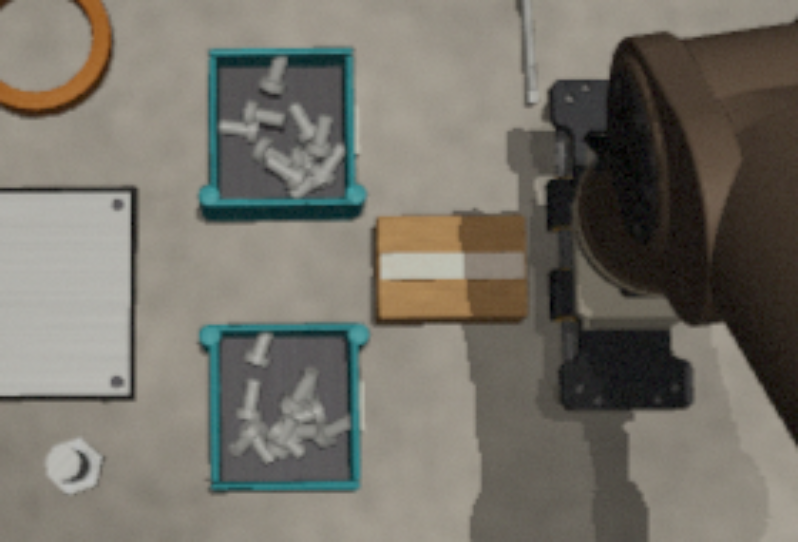

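The carton lies at x 581.2 with yaw −1°, matching the gap axis to within 1 mm. I'll push straight through.

>>> carry_out(
  steps=[0.22, 0, 0.09, 0, 0, 0.22, 0, 0.17, 0, 0, 0.22, 0, 0.23, 0, 0, 0.22, 0, 0.28, 0, 0, 0.22, 0, 0.34, 0, 0, 0.22, 0, 0.4, 0, 0, 0.22, 0.003, 0.46, 0, 0, 0.22, 0.003, 0.52, 0, 0, 0.22, 0.004, 0.58, 0, 0, 0.22, 0.004, 0.64, 0, 0, 0.22, 0.005, 0.7, 0, 0, 0.22, 0.005, 0.7, 0, 0],
)

```text
clock: 9.95
position: [0.5826, -0.048, 0.0187]
ee_rot: [-1.202, 1.219, -1.217]
force: [-0.0, 0.7, -0.2]
width: 0.221
```

```bash
python3 - <<'E'
from h import *
state(); p=carton((305,220,420,257)); cv2.imwrite("pics/c8.png",cv2.resize(p[145:335,190:470,::-1],None,fx=2.85,fy=2.85))
E
```

```text
tcp [ 0.5826 -0.048   0.0187] jaw -0.71 F [-0.   0.7 -0.2] 9.95
carton [581.9  14.2] [77.7 63.1] 88.6 1514
```

View pics/c8.png

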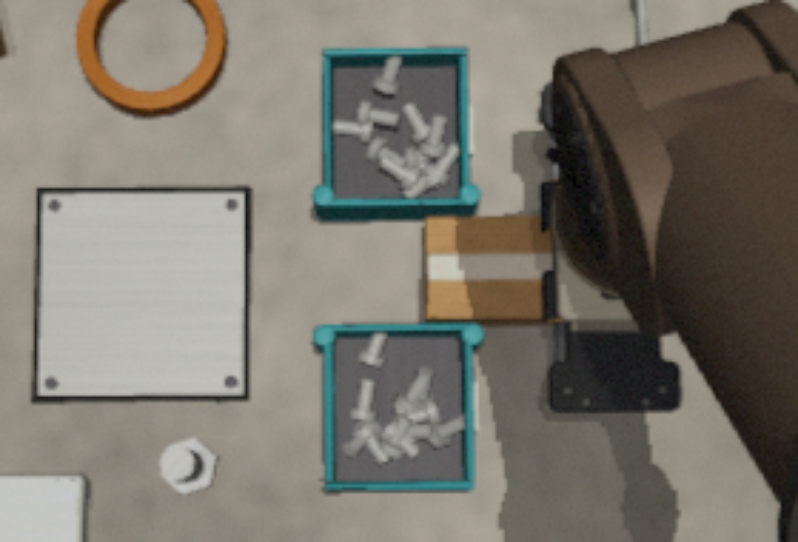

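The front end is inside the gap with no contact force. Continuing.

>>> carry_out(
  steps=[0.22, 0, 0.07, 0, 0, 0.22, 0, 0.15, 0, 0, 0.22, 0, 0.23, 0, 0, 0.22, 0, 0.31, 0, 0, 0.22, 0, 0.39, 0, 0, 0.22, 0, 0.47, 0, 0, 0.22, 0, 0.55, 0, 0, 0.22, 0, 0.63, 0, 0, 0.22, 0, 0.7, 0, 0, 0.22, 0, 0.75, 0, 0, 0.22, 0, 0.8, 0, 0, 0.22, 0, 0.8, 0, 0],
)

```text
clock: 11.2
position: [0.5827, 0.0312, 0.0189]
ee_rot: [-1.202, 1.219, -1.219]
force: [0.2, 0.2, -0.0]
width: 0.22
```

```bash
python3 - <<'E'
from h import *
state(); p=carton((225,220,420,257))
E
```

```text
tcp [0.5827 0.0312 0.0189] jaw -0.75 F [ 0.2  0.2 -0. ] 11.2
carton [582.7  97.9] [68.9 61.3] 89.0 1318
```

>>> carry_out(
  steps=[0.22, 0, 0.07, 0, 0, 0.22, 0, 0.15, 0, 0, 0.22, 0, 0.23, 0, 0, 0.22, 0, 0.31, 0, 0, 0.22, 0, 0.39, 0, 0, 0.22, 0, 0.47, 0, 0, 0.22, 0, 0.55, 0, 0, 0.22, 0, 0.63, 0, 0, 0.22, 0, 0.7, 0, 0, 0.22, 0, 0.75, 0, 0, 0.22, 0, 0.8, 0, 0, 0.22, 0, 0.8, 0, 0],
)

```text
clock: 12.45
position: [0.5826, 0.1115, 0.0187]
ee_rot: [-1.202, 1.219, -1.218]
force: [-0.1, 0.1, 0.2]
width: 0.217
```

```bash
python3 - <<'E'
from h import *
state(); p=carton((190,205,350,275)); cv2.imwrite("pics/c9.png",cv2.resize(p[145:335,150:430,::-1],None,fx=2.85,fy=2.85))
E
```

```text
tcp [0.5826 0.1115 0.0187] jaw -0.75 F [-0.1  0.1  0.2] 12.45
carton [581.6 184.1] [54.9 63.7] 89.8 859
```

View pics/c9.png

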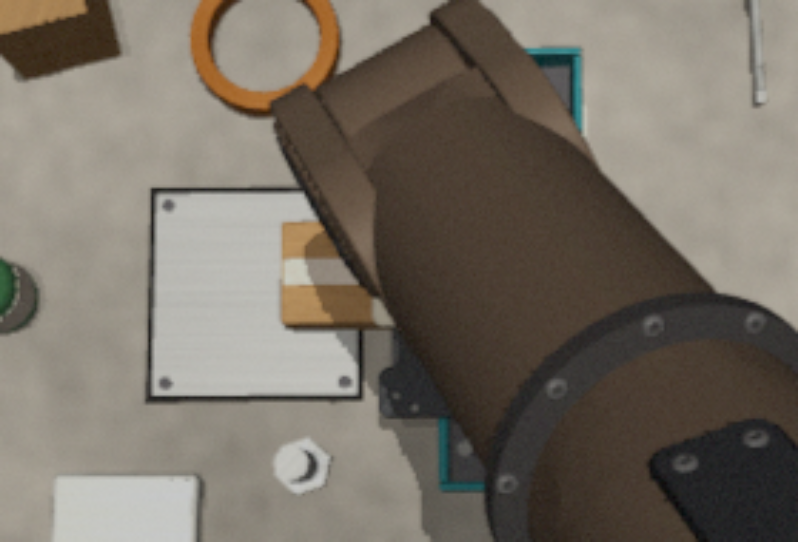

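>>> carry_out(
  steps=[0.22, 0, 0.07, 0, 0, 0.22, 0, 0.14, 0, 0, 0.22, 0, 0.21, 0, 0, 0.22, 0, 0.28, 0, 0, 0.22, 0, 0.35, 0, 0, 0.22, 0, 0.42, 0, 0, 0.22, 0, 0.49, 0, 0, 0.22, 0, 0.55, 0, 0, 0.22, 0, 0.6, 0, 0, 0.22, 0, 0.63, 0, 0, 0.22, 0, 0.65, 0, 0, 0.22, 0, 0.65, 0, 0],
)

```text
clock: 13.7
position: [0.5827, 0.1756, 0.0188]
ee_rot: [-1.202, 1.219, -1.219]
force: [0.0, 0.6, -0.8]
width: 0.223
```

>>> carry_out(
  steps=[0.22, 0, -0.05, 0, 0, 0.22, 0, -0.15, 0, 0, 0.22, 0, -0.25, 0, 0, 0.22, 0, -0.25, 0.4, 0, 0.22, 0, -0.25, 0.9, 0, 0.22, 0, -0.25, 1, 0, 0.22, 0, -0.25, 1, 0],
)

```text
clock: 14.4
position: [0.5843, 0.1495, 0.1212]
ee_rot: [-1.198, 1.218, -1.222]
force: [-0.0, -0.2, 0.2]
width: 0.22
```

>>> carry_out(
  steps=[0.22, 0, -0.4, 0.3, 0, 0.22, 0, -0.8, 0.5, 0, 0.22, 0, -1, 0.5, 0, 0.22, 0, -1, 0.5, 0],
)

```text
clock: 14.8
position: [0.5822, 0.0447, 0.1675]
ee_rot: [-1.203, 1.224, -1.226]
force: [0.6, 0.8, -0.5]
width: 0.222
```

>>> carry_out(
  steps=[0.22, 0, -0.4, 0, 0, 0.22, 0, -0.8, 0, 0, 0.22, 0, -1, 0, 0, 0.22, 0, -1, 0, 0],
)

```text
clock: 15.2
position: [0.5815, -0.0539, 0.1667]
ee_rot: [-1.204, 1.225, -1.223]
force: [0.4, -0.0, -0.4]
width: 0.22
```

```bash
python3 - <<'E'
from h import *
state(); p=carton((190,205,300,290)); cv2.imwrite("pics/c10.png",cv2.resize(p[100:360,130:450,::-1],None,fx=2.3,fy=2.3,interpolation=cv2.INTER_CUBIC))
E
```

```text
tcp [ 0.5815 -0.0539  0.1667] jaw -1.1 F [ 0.4 -0.  -0.4] 15.2
carton [582.  230.4] [92.3 64.9] 89.1 1897
```

View pics/c10.png

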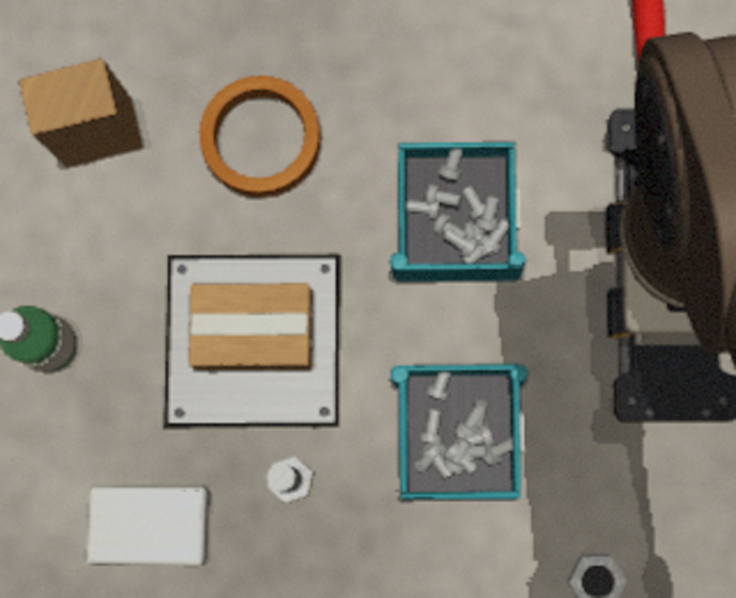

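The carton sits flat well inside the plate outline, with margins of at least about 17 mm all round. The bystanders in view are where they were, so I'm handing in.

```bash
python3 -c "
from cell import arm; print(arm.sign_off())"
```

```text
the job is handed in; nothing more can be done
None
```

The carton went through the gap by pushing only and now stands wholly on the weighing plate. The job was handed in at about 15 s, and the hand-in reports no verdict.

**What I did:** I pushed the carton from behind with the two fingers and steered it from a yaw of 15.5° to about −1°. It was then about 3.5 mm too far to one side, so I nudged it sideways with the shut fingers. After that I pushed it straight through the gap onto the plate and backed the arm away.

**Last checks:**
- **Position:** the carton is centred at (0.582, 0.230) with a yaw of about −1°. The plate is centred near (0.575, 0.232), leaving margins of about 17 mm lengthwise and 25 mm or more across.
- **Flatness:** in the depth image its top lies at the expected height of about 40 mm and its full outline shows, so it is flat.
- **Forces:** the readings taken between moves stayed under about 3 N, so I saw no sign of it catching on the bins.
- **Other things:** the tape, bolt, tin, oil and tall box look unmoved in the last picture. The nut and the driver were only partly in view, and the arm never worked close to the nut. I compared all of these by eye, not by measurement.

No check failed. The length measured short whenever the gripper hid the carton's rear edge, as expected.

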